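# Pack the screwdrivers into the two-layer tool box

## Task

Pack the three screwdrivers into the open two-layer tool box: lay the shortest in the shorter bottom compartment and the middle-length one in the longer bottom compartment, then seat the plywood divider flat on the box's ledges, square over the box. Last, lay the longest screwdriver lengthwise in either trough on the divider, not sticking out past the ends of the box. Leave the chisel and the marker where they lie.

Things in the scene. Friction and masses are not known exactly. Their poses are not given: they have to be found in the camera images.
- kit_box: Open wooden tool box, fixed, 190 (x) x 256 (y) x 60 mm; origin: centre of the underside, z up, y lengthwise. Floor top at 6 mm. End boards at both y ends, 28 mm thick, with ledges at z = 50 mm (y 100 to 120 off centre) and lips behind, to z = 60. Low rims on the long sides and a partition at x = 0 (6 mm thick, top z = 16) leave two compartments 86 mm wide.
- short_compartment (a point): Middle of the shorter bottom compartment of the box, on its floor (box x = +46, y = +17, z = 6 mm); axes as the box. 86 (x) x 166 (y) mm; a brown block 36 mm high (top) fills the rest of that side towards -y.
- long_compartment (a point): Middle of the longer bottom compartment of the box, on its floor (box x = -46, y = 0, z = 6 mm); axes as the box. 86 (x) x 200 (y) mm.
- divider_seat (a point): Where the seated divider's origin belongs: over the middle of the box at ledge height (box z = 50 mm); axes as the box. The end lips leave the divider 8 mm play at each end in y; sideways its edges should be level with the box's to about 1 cm.
- divider: Loose plywood board, 190 (x) x 224 (y) x 10 mm, 200 to 330 g; origin: centre of the underside, z up. Upright grip rib in the middle (14 mm in x, 90 in y, top at z = 46 mm); edge strips on the long sides (6 wide, top z = 15). Either way round is the same. The troughs between rib and strips: centres x = +48 and -48 mm, 82 wide, floor z = 10 mm.
- driver_short: Shortest screwdriver: stubby, thick orange handle, short shaft. 139 mm long, 30 wide, 38 high, about 60 g, lying on its side. Origin: mid-length at the underside; z up, y along it to the handle end. Handle from y = -30 to 70 mm; shaft at -y. Grip the handle near y = 20 mm, TCP about 27 mm above the surface it lies on, fingers closing along x.
- driver_middle: Middle-length screwdriver: slim blue handle. 173 mm long, 26 wide, 28 high, about 70 g, lying on its side. Origin: mid-length at the underside; z up, y along it to the handle end. Handle from y = -12 to 86 mm; shaft at -y. Grip the handle near y = 37 mm, TCP about 23 mm above the surface it lies on, fingers closing along x.
- driver_long: Longest screwdriver: red handle, long shaft. 205 mm long, 29 wide, 31 high, about 90 g, lying on its side. Origin: mid-length at the underside; z up, y along it to the handle end. Handle from y = 4 to 102 mm; shaft at -y. Grip the handle near y = 45 mm, TCP about 24 mm above the surface it lies on, fingers closing along x.
- chisel: Bystander: wood chisel with a wooden handle, 250 x 27 x 31 mm, loose, lying crosswise behind the work, to the right. Origin: middle of its length, at the underside; y along it towards the handle. Not to be moved.
- marker: Bystander: red and white marker pen, 135 x 17 x 16 mm, loose, lying crosswise behind the screwdrivers. Origin: middle of its length, at the underside; y along it. Not to be moved.

How it is judged:
By the outcome, as a careful person would: the job done as asked, in the order asked, and still so for the second after the job is handed in, with the robot touching nothing.
It also fails if it takes over 93 s, if anything falls off the work surface, if the arm or the gripper's body presses on something with over 40 N, if the wrist force passes 120 N, or if a joint passes its speed limit or range.

## Robot

A 6-joint arm with a two-finger parallel gripper is mounted at the origin on a cart in front of the work surface, level with it; the furniture and walls round the work are solid. World frame = base frame: x ahead of the robot, y to its left, z up, the work surface at z = 0. Lengths are in mm, angles in degrees, forces in N, time in s.
With the tool pointing down it reaches from about 325 to 875 mm from the base axis. Payload 4.4 kg.
Tool frame: the origin (TCP) lies between the finger pads, 19 mm behind the fingertips; this is the grasp point; z points along the fingers, y is the line along which they close (so a half turn about z gives the same grasp; the last joint's range is limited). The gripper opens to 85 mm and grips with 20 to 120 N. Pads are 22 mm wide; open, the fingers measure 114 mm over their backs; the gripper's body (76 mm by 85 mm) begins 54 mm behind the grasp point. The pads swing forward as they close: fully open they stand 13 mm farther back than shut.
Start: joints at [-76.519, 11.837, 88.321, -0, 79.842, -8.623], TCP at [216.361, -532.743, 249.982] pointing down, gripper open.
Joint ranges: [-156.59, 156.59], [-49.26, 127.26], [12.9, 141.05], [-63.56, 243.56], [4.71, 150.69], [-161.64, 161.64]. Speed limits (degrees/s): [159.86, 159.86, 180, 180, 180, 180].

## Interface

Orientations are given as a 3x3 rotation matrix whose columns are the frame's x, y, z axes.
In Python, from bench import env gives the robot as it stands. Calls block until the motion is done:
- env.move_ptp(position, orientation): joint-space move of the TCP to a pose.
- env.movel(position, rot=None, vel=150, force_limit=None): straight line of the TCP; rot=None keeps the orientation; vel is the mean speed in mm/s. With force_limit (N) it stops when the force on the tool has changed by that much, and returns True; else False.
- env.set_joints(angles): joint-space move.
- env.gripper_open() and env.close_gripper(): open the fingers fully, or close them until they stop; the grip force is fixed at half the most.
- env.dwell(seconds).
- env.inverse_kinematics(position, orientation): joint angles nearest the present ones, or None.
- env.read_state(): the state.
- env.camera(name): name is "scene" or "top" or "wrist"; returns (picture, depth): 420x560x3 uint8, red, green, blue; 420x560 float32, mm along the optical axis (not along the pixel's ray), 0 where there is no reading.
- env.camera_model(name): a dict with "vertical_fov" (degrees; the focal length in pixels is half the picture's height over the tangent of half this angle, whatever the lens; pixels are square), "cx", "cy" (the principal point, pixels), "extrinsics" (4x4, takes a point from world to camera coordinates). Camera axes: x right, y up, looking along -z (the intrinsics and any distortion apply to the point x, -y, -z); pixel columns grow to the right and rows downward; lengths in mm; the calibration is good to about 2 mm. A picture is of the moment at which its call begins: read the wrist's pose just before it. camera_model takes no time and is no camera call; for the wrist camera it gives the pose at the moment of the call.
A pose or a line that the arm cannot do raises env.PlanningError and nothing moves.
- env.hand_in(): hands the job in; it is judged then, once.
The state is a dict: "clock": time; "qpos": joint angles; "qd": joint speeds; "tau": joint torques, N m; "ee_pos": TCP position; "tool_rot": TCP orientation; "wrist_force": force on the tool from outside, world axes, zero at the start; "moment": the same for the moment, N m; "gripper_width": finger opening in mm; "gripper_force": force on a finger pad.
Only numpy, scipy, OpenCV 4.12 (cv2) and the standard library are available. Lean on these libraries where they do the work, as an engineer would, in place of code of your own. Each camera call takes 0.05 s, during which the arm holds its last target. There are 200 camera calls.

## Working session

There is one attempt and no reset: what is moved stays moved. The work goes in short steps, each a Python script; the robot and the scene stay as the last script left them, time stands still between calls to the robot, and variables do not carry over. Pictures are saved under pics/ and viewed, at most 14 in all, crops included, and the job is handed in when it is done.

```bash
mkdir -p pics; ls; python3 - <<'E'
from bench import env
import cv2, numpy as np
for n in("top","scene"):
    p,d=env.camera(n); cv2.imwrite(f"pics/{n}0.png",p[:,:,::-1]); np.savez(f"{n}0.npz",p=p,d=d)
    m=env.camera_model(n); print(n,{k:(v if k!="extrinsics" else np.round(v,3).tolist()) for k,v in m.items()})
print(env.read_state()["clock"])
E
```

```text
pics
top {'vertical_fov': 43.62070844724017, 'cx': 283.24584695031797, 'cy': 208.6175034841928, 'extrinsics': [[0.007, -1.0, 0.012, -25.127], [0.986, 0.009, 0.165, -598.886], [-0.165, 0.011, 0.986, -1233.046], [0.0, 0.0, 0.0, 1.0]]}
scene {'vertical_fov': 47.02185837691649, 'cx': 276.6444383449438, 'cy': 194.77304238972022, 'extrinsics': [[-0.817, -0.577, -0.015, 473.952], [0.424, -0.617, 0.663, -298.453], [-0.392, 0.536, 0.748, -1014.416], [0.0, 0.0, 0.0, 1.0]]}
0.1
```

View pics/top0.png

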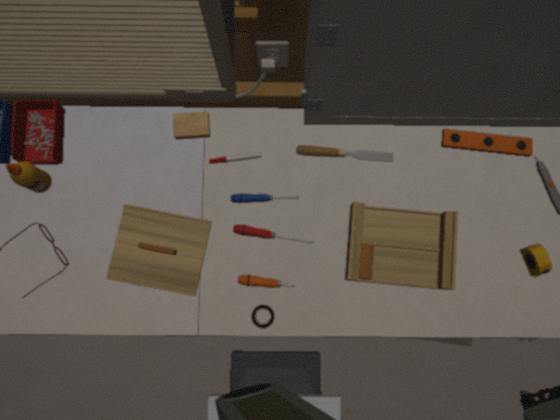

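View pics/scene0.png

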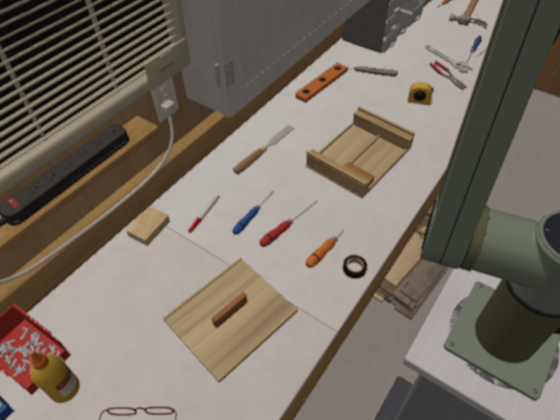

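The top view shows the divider at (158,249) and the box at (403,246), with its brown block at (366,261), so the box's -y points image-left. The drivers all have their handles to the left: blue (265,198), red (273,235) and orange (266,282). The chisel is at (345,153) and the marker at (235,158).

```bash
cat > h.py <<'E'
from bench import env
import numpy as np, cv2
def grab(n):
    m=env.camera_model(n); p,d=env.camera(n); return p,d,world(d,m)
def world(d,m):
    h,w=d.shape; f=h/2/np.tan(np.radians(m["vertical_fov"]/2)); v,u=np.mgrid[:h,:w]
    c=np.stack([(u-m["cx"])*d/f,-(v-m["cy"])*d/f,-d],-1)
    T=np.array(m["extrinsics"]); return (c-T[:3,3])@T[:3,:3]
def hsv(p): return cv2.cvtColor(p,cv2.COLOR_RGB2HSV).astype(int)
def axis(P):
    c,(a,b),t=cv2.minAreaRect(P[:,:2].astype(np.float32))
    if a<b: t+=90
    return np.array(c),max(a,b),min(a,b),(t+90)%180-90   # angle of long side from +x, deg
def down(yaw):  # tool down; closing line (tool y) at angle yaw from world x
    a=np.radians(yaw); y=np.array([np.cos(a),np.sin(a),0]); z=np.array([0,0,-1.]); return np.column_stack([np.cross(y,z),y,z])
E
python3 - <<'E'
from h import *
p=np.load("top0.npz")["p"]; d=np.load("top0.npz")["d"]; W=world(d,env.camera_model("top")); H=hsv(p)
tab=W[300:325,300:340]; print("table z",np.median(tab[...,2]),tab[...,2].std())
def rep(n,m):
    k,l,s,c=cv2.connectedComponentsWithStats(m.astype(np.uint8)); i=1+s[1:,4].argmax(); P=W[(l==i)&(d>0)]
    print(n,s[i],np.round(axis(P)[0]),[round(float(v),1) for v in axis(P)[1:]],"zmed/95",np.percentile(P[:,2],[50,95]).round(1)); return P
def box(r0,r1,c0,c1):
    m=np.zeros(d.shape,bool); m[r0:r1,c0:c1]=1; return m
S=H[...,1]; V=H[...,2]
for n,b in dict(blue=(185,212,225,305),red=(220,250,225,320),orange=(270,295,230,300)).items():
    rep(n+" handle",box(*b)&(S>130)); rep(n+" all",box(*b)&(W[...,2]>4))
rep("divider",box(195,305,95,225)&(S>60)); rep("rib",box(230,265,125,190)&(W[...,2]>30))
rep("box",box(195,300,335,470)&(S>60))
rep("boxL",box(195,295,335,385)&(W[...,2]>48)); rep("boxR",box(195,300,425,470)&(W[...,2]>48))
print(S[290:300:3,100:200:20],S[320,300])
E
```

```text
table z 0.3348088842209428 71.94828925564039
blue handle [242 195  27   7 139] [632.  52.] [62.9, 15.5, -85.7] zmed/95 [20.8 25.6]
blue all [231 192  69  11 433] [632.  25.] [171.6, 27.4, 88.6] zmed/95 [18.  25.3]
red handle [234 225  38  13 288] [547.  55.] [92.5, 21.6, 81.9] zmed/95 [23.5 28.8]
red all [232 221  82  22 523] [547.   5.] [201.3, 40.0, 85.0] zmed/95 [20.3 27.9]
orange handle [239 275  39  12 332] [424.  41.] [93.8, 22.5, 83.4] zmed/95 [24.2 29.5]
orange all [238 273  57  17 486] [421.  21.] [138.6, 33.2, 83.0] zmed/95 [22.1 28.9]
divider [ 106  204  105   92 6877] [502. 288.] [227.0, 192.8, 79.6] zmed/95 [10.2 17.1]
rib [138 242  38  13 228] [501. 286.] [88.9, 14.1, 79.6] zmed/95 [45.4 49.4]
box [ 346  201  112   89 8277] [ 515. -309.] [257.0, 194.1, 85.0] zmed/95 [ 9.3 58.3]
boxL [347 201  17  80 799] [ 523. -195.] [189.6, 28.8, -5.1] zmed/95 [52.5 63.1]
boxR [442 211  16  79 919] [ 503. -423.] [189.4, 30.7, -4.7] zmed/95 [52.7 62.7]
[[25 30 29 27 99]
 [23 26 30 31 61]
 [37 33 31 30 27]
 [35 32 29 30 31]] 30
```

```bash
python3 - <<'E'
from h import *
s=env.read_state(); print(np.round(s["tool_rot"],2).tolist())
for y in(-7,173):
    for P in([440,40,300],[559,-313,100],[502,287,100],[460,-320,100]):
        q=env.inverse_kinematics(P,down(y)); print(y,P,None if q is None else np.round(q))
a=[y for y in(-7,173) if (q:=env.inverse_kinematics([500,20,420],down(y))) is not None and abs(q[5])<140][0]
env.move_ptp([480,20,420],down(a))
p,d,W=grab("wrist"); cv2.imwrite("pics/w1.png",p[:,:,::-1]); np.savez("w1.npz",p=p,d=d,W=W)
s=env.read_state(); print(s["clock"],s["qpos"])
E
```

```text
[[0.93, 0.38, -0.0], [0.38, -0.93, 0.0], [0.0, -0.0, -1.0]]
-7 [440, 40, 300] [ -6.  -7. 102.  -0.  85.   1.]
-7 [559, -313, 100] [-37.  28.  85.  -0.  66. -30.]
-7 [502, 287, 100] [21. 22. 95. -0. 63. 28.]
-7 [460, -320, 100] [-44.  20.  98.  -0.  63. -37.]
173 [440, 40, 300] None
173 [559, -313, 100] [-37.  28.  85.  -0.  66. 150.]
173 [502, 287, 100] [  21.   22.   95.   -0.   63. -152.]
173 [460, -320, 100] [-44.  20.  98.  -0.  63. 143.]
2.4167 [-8.03519779e+00 -4.42782138e+00  8.59594926e+01 -1.24213076e-02
  9.85166044e+01 -9.51862867e-01]
```

View pics/w1.png

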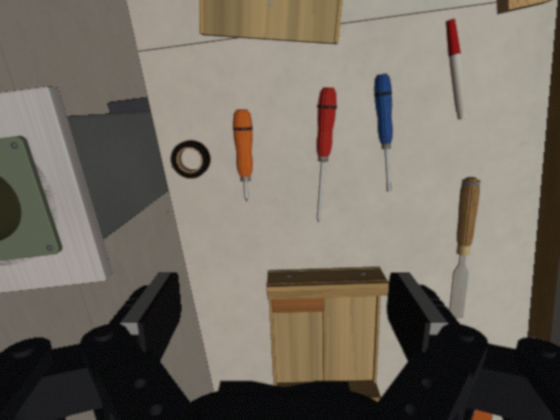

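The wrist view shows orange (244,150), red (325,150) and blue (387,130), all clear and with handles up (+y), plus the box at (325,330). I'll fit the drivers here.

```bash
python3 - <<'E'
from h import *
f=np.load("w1.npz"); p,d,W=f["p"],f["d"],f["W"]; H=hsv(p)
print("table",W[230:250,250:290,2].mean())
for n,b in dict(orange=(100,205,225,265),red=(80,228,305,345),blue=(65,198,368,402)).items():
    m=np.zeros(d.shape,bool); m[b[0]:b[1],b[2]:b[3]]=1
    P=W[m&(W[...,2]>5)&(d>0)]; h=W[m&(H[...,1]>130)&(H[...,2]>60)&(W[...,2]>8)]
    vx,vy,x0,y0=cv2.fitLine(P[:,:2].astype(np.float32),cv2.DIST_HUBER,0,.01,.01).ravel()
    a=np.degrees(np.arctan2(vy,vx)); a+=180*(a<0); u=np.array([np.cos(np.radians(a)),np.sin(np.radians(a))]); n_=np.array([-u[1],u[0]])
    t=P[:,:2]@u; s=h[:,:2]@n_; th=h[:,:2]@u
    t0,t1=t.min(),t.max(); c=u*(t0+t1)/2+n_*(s.min()+s.max())/2
    print(n,"ang %.1f len %.0f handle len %.0f width %.0f zmax %.0f"%(a,t1-t0,np.ptp(th),np.ptp(s),np.percentile(P[:,2],98)),"centre",c.round(1), "box",axis(P)[0].round(1))
E
```

```text
table 2.274876577368077
orange ang 83.2 len 138 handle len 106 width 72 zmax 28 centre [443.6  20.9] box [418.   24.1]
red ang 81.1 len 205 handle len 96 width 73 zmax 27 centre [512.4   9.9] box [539.6   5.6]
blue ang 92.5 len 173 handle len 94 width 17 zmax 24 centre [632.1  29.5] box [630.1  29.3]
```

```bash
cat >> h.py <<'E'
u=lambda a: np.array([np.cos(np.radians(a)),np.sin(np.radians(a))])
BC=np.array([514.,-309.]); BA=85.0   # box centre, angle of box -y
def bx(x,y): return BC-x*u(BA-90)-y*u(BA)   # box coords -> world xy
def pick(c,a,g,z,up=140):
    P=np.array(c)+g*u(a); R=down(a-90)
    env.move_ptp([*P,up],R); env.movel([*P,z],vel=120); env.close_gripper()
    env.movel([*P,up],vel=200); s=env.read_state(); print("pick w",s["gripper_width"],s["gripper_force"],s["clock"])
def place(xy,g,z,up=140,force=8):
    P=bx(*xy)+g*u(BA); R=down(BA-90)
    env.move_ptp([*P,up],R); env.movel([*P,z+25],vel=150)
    print("contact",env.movel([*P,z],vel=40,force_limit=force),env.read_state()["ee_pos"]); env.gripper_open()
    env.movel([*P,up],vel=200); print("clock",env.read_state()["clock"])
E
python3 - <<'E'
from h import *
pick([421,21.5],83.2,20,27); place((46,17),20,34)
pick([630,29.3],92.5,37,23); place((-46,0),37,30)
p,d,W=grab("top"); cv2.imwrite("pics/t1.png",cv2.resize(p[170:330,80:480,::-1],None,fx=2,fy=2)); np.savez("t1.npz",p=p,d=d,W=W)
E
```

```text
pick w 24.042272786419566 58.777182909543626 5.925
contact True [ 467.80109918 -301.5373446    33.56712165]
clock 9.875
pick w 20.687802150442366 58.558467400198424 13.825
contact True [ 562.33868188 -275.76203354   29.56035503]
clock 17.8417
```

View pics/t1.png

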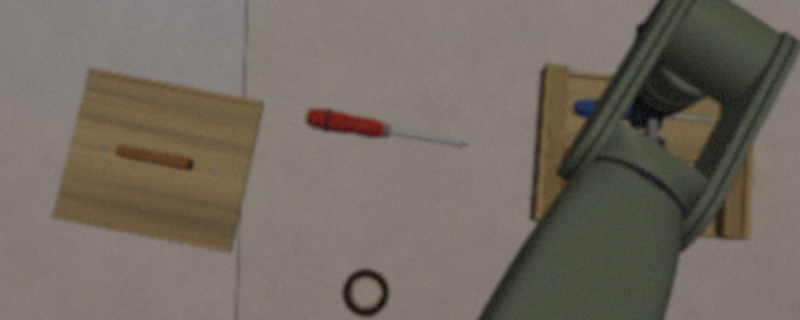

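The blue driver is in the box, at crop (640,112), but the arm hides the rest. I'll move over the divider and look again.

```bash
python3 - <<'E'
from h import *
env.move_ptp([501.5,287,160],down(79.6-90))
p,d,W=grab("top"); cv2.imwrite("pics/t2.png",cv2.resize(p[180:310,320:480,::-1],None,fx=4,fy=4)); np.savez("t2.npz",p=p,d=d,W=W)
H=hsv(p)
for lo,hi,n in((0,20,"or"),(100,130,"bl")):
    m=np.zeros(d.shape,bool); m[200:295,350:455]=1; m&=(H[...,0]>=lo)&(H[...,0]<=hi)&(H[...,1]>(190 if n=="or" else 130)); P=W[m]
    if len(P)>4: print(n,len(P),axis(P),np.percentile(P[:,2],[5,50,95]))
E
```

```text
or 268 (array([ 421.25747681, -222.89846802]), 431.4302062988281, 88.6090087890625, -71.09301948547363) [25.35368281 30.86383444 35.91721954]
bl 195 (array([ 563.2177124 , -277.39764404]), 92.82691192626953, 16.23455238342285, 85.30870819091797) [23.18996553 27.6392484  32.4994509 ]
```

View pics/t2.png

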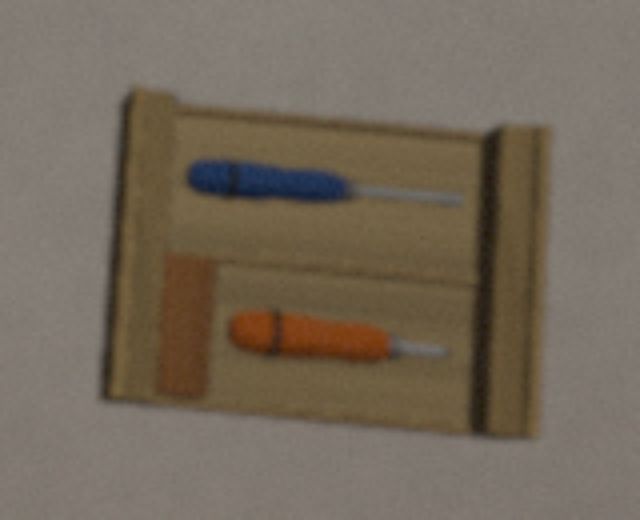

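Both drivers lie flat and inside their compartments: blue at (265,180), orange at (310,335), clear of the block. Next is the divider.

```bash
python3 - <<'E'
from h import *
P=[501.5,287]
env.movel([*P,33],vel=120); env.close_gripper(); env.movel([*P,180],vel=150)
s=env.read_state(); print("w",s["gripper_width"],s["gripper_force"],s["wrist_force"])
env.movel([*BC,180],rot=down(BA-90),vel=220); env.movel([*BC,100],vel=120)
p,d,W=grab("top"); cv2.imwrite("pics/t3.png",cv2.resize(p[170:320,310:490,::-1],None,fx=4,fy=4)); np.savez("t3.npz",p=p,d=d,W=W)
p,d,W=grab("wrist"); cv2.imwrite("pics/w3.png",p[:,:,::-1]); print(env.read_state()["clock"])
E
```

```text
w 12.840965491260178 58.86012375354767 [-0.15050861 -0.24102116 -3.24460698]
26.75
```

View pics/w3.png

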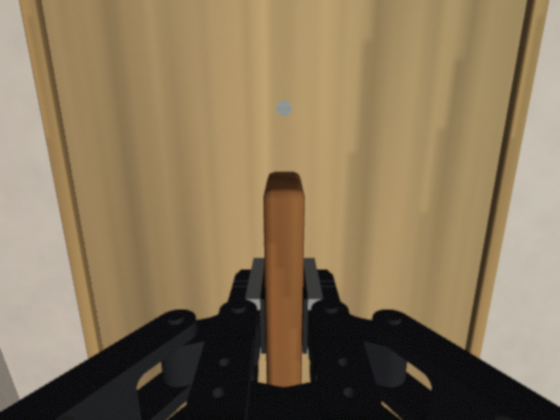

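View pics/t3.png

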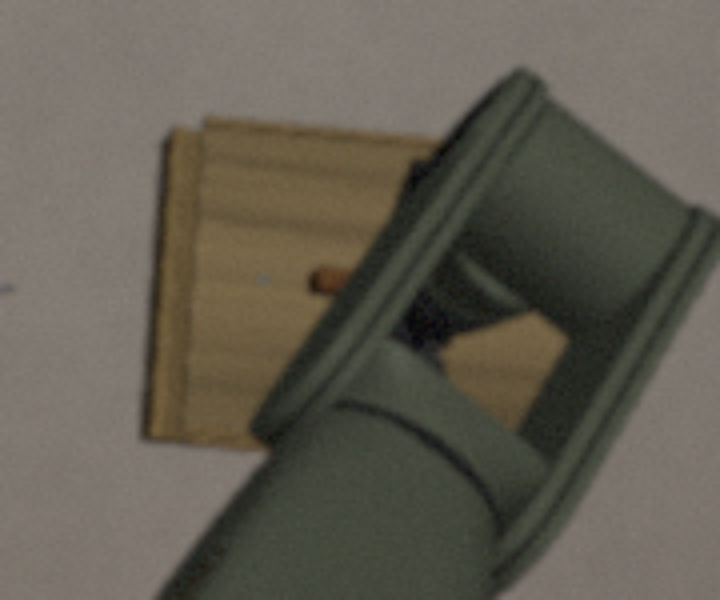

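The divider is held square over the box, and the lip is visible beyond its end at crop (170,285). I'll lower it until it touches.

```bash
python3 - <<'E'
from h import *
print(env.movel([*BC,81.5],vel=30,force_limit=10),env.read_state()["ee_pos"],env.read_state()["wrist_force"])
env.gripper_open(); env.movel([*BC,160],vel=150)
R=[539.5,4.5]; env.move_ptp([*(np.array(R)+53*u(81.1)),140],down(81.1-90))
p,d,W=grab("top"); np.savez("t4.npz",p=p,d=d,W=W); cv2.imwrite("pics/t4.png",cv2.resize(p[170:320,310:490,::-1],None,fx=4,fy=4))
H=hsv(p); m=np.zeros(d.shape,bool); m[190:305,335:472]=1
B=W[m&(H[...,1]>60)]; print(axis(B),np.percentile(B[:,2],[5,25,50,75,95]))
r=W[m&(W[...,2]>82)]; print("rib",axis(r),r[:,2].max()); T=W[m&(H[...,1]>60)&(W[...,2]>50)&(W[...,2]<75)]
A=np.c_[T[:,:2]-BC,np.ones(len(T))]; print("plane",np.linalg.lstsq(A,T[:,2],rcond=None)[0], env.read_state()["clock"])
E
```

```text
True [ 513.93953341 -308.97507055   83.25915137] [ 0.06004996 -0.94656189  3.79334841]
(array([ 508.53320312, -223.9810791 ]), 446.17364501953125, 220.91444396972656, -87.25923752784729) [49.5013868  58.26514195 60.42957647 62.53982478 67.4722631 ]
rib (array([ 469.25402832, -173.67492676]), 369.4101867675781, 46.152774810791016, -71.08024215698242) 1315.0948400885595
plane [6.57912768e-04 2.67944280e-05 6.04665939e+01] 30.0917
```

View pics/t4.png

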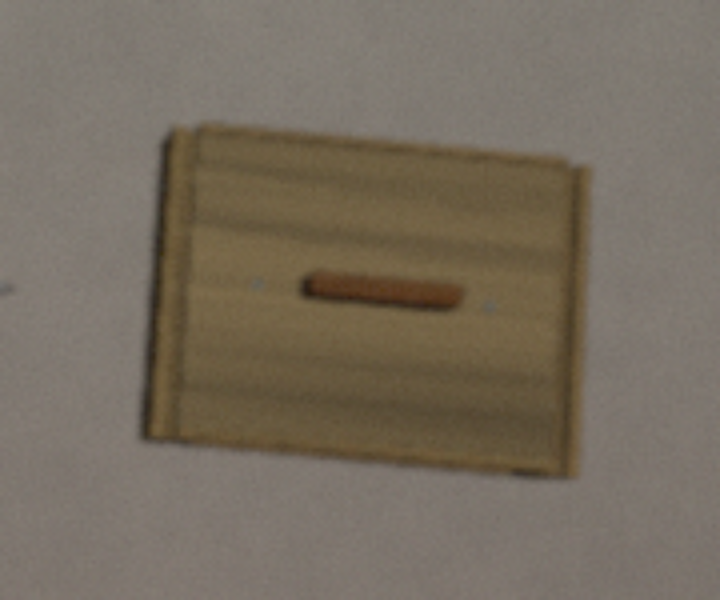

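The divider sits flat: its top is level at z=60.5, inside both lips, and its edges are flush. Last is the long driver, gripped towards the handle end so the opening fingers clear the rib.

```bash
python3 - <<'E'
from h import *
pick([539.5,4.5],81.1,53,26,up=170); place((-52,-13),53,87,up=190,force=6)
env.move_ptp([480,20,350],down(-7))
p,d,W=grab("top"); cv2.imwrite("pics/t5.png",cv2.resize(p[130:320,200:490,::-1],None,fx=2.7,fy=2.7))
H=hsv(p); m=np.zeros(d.shape,bool); m[195:300,345:460]=1; T=W[m&(H[...,1]>60)&(W[...,2]>50)&(W[...,2]<75)]
print("plane",np.linalg.lstsq(np.c_[T[:,:2]-BC,np.ones(len(T))],T[:,2],rcond=None)[0],env.read_state()["clock"])
E
```

```text
pick w 23.359813640904367 58.61659396599862 33.1417
contact True [ 570.83714512 -247.4038733    86.50176652]
clock 36.9083
plane [1.74799182e-03 1.30322624e-03 6.04645379e+01] 38.1917
```

View pics/t5.png

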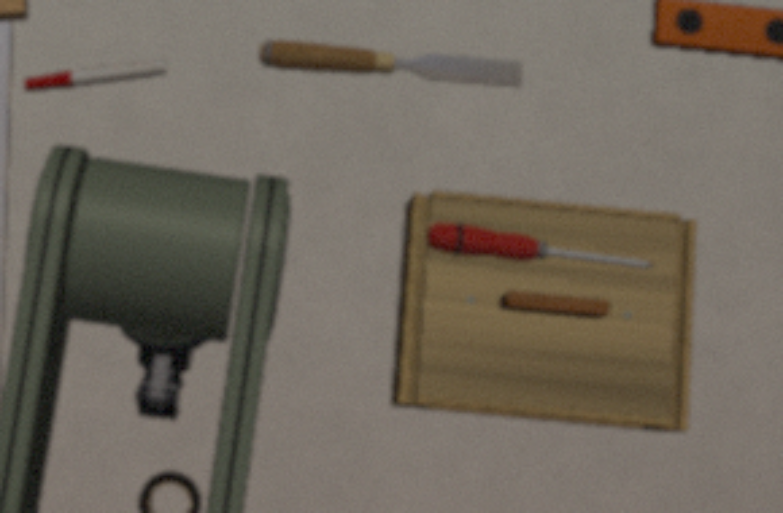

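The red driver lies in the trough from (430,235) to (650,263), inside the box ends. The divider is still flat, and the chisel and marker are untouched.

```bash
python3 -c "
from bench import env
print(env.hand_in())"
```

```text
the job is handed in; nothing more can be done
None
```

I packed all three screwdrivers in the order asked, seated the divider flat and square, left the chisel and marker alone, and handed the job in at about 38 s; no verdict came back.

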